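Find the full screw carton by feel and slide it home in the scan bay

ROBOT

A 7-joint arm with a two-finger parallel gripper is mounted at the origin on a cart in front of the work surface, level with it; the furniture and walls round the work are solid. World frame = base frame: x ahead of the robot, y to its left, z up, the work surface at z = 0. Lengths are in m, angles in rad, forces in N, time in s.
With the tool pointing down it reaches from about 0.4 to 0.875 m from the base axis. Payload 6.5 kg.
Tool frame: the origin (TCP) lies at the very end of the fingers, on their centre line; the grasp point (between the pads) lies 19 mm behind it; z points along the fingers, y is the line along which they close (so a half turn about z gives the same grasp; the last joint's range is limited). The gripper opens to 85 mm and grips with 20 to 120 N. Pads are 22 mm wide; open, the fingers measure 114 mm over their backs; the gripper's body (76 mm by 85 mm) begins 54 mm behind the grasp point. The pads swing forward as they close: fully open they stand 13 mm farther back than shut.
Start: joints at [1.086, 0.536, -0.004, 1.538, 0.003, 1.067, -0.071], TCP at [0.264, -0.594, 0.231] pointing down, gripper open.
Joint ranges: [-2.7, 2.7], [-0.37, 2.16], [-1.27, 1.26], [0.24, 2.4], [-1.31, 4.45], [0.19, 1.91], [-2.76, 2.76]. Speed limits (rad/s): [2.39, 2.39, 3.14, 3.14, 3.14, 3.14, 3.14].

INTERFACE

Orientations are given as a rotation vector (axis times angle).
In Python, from cell import state, camera, camera_params, sign_off gives the robot as it stands. The module is installed in compiled form; this text tells all that it offers.
- The arm moves only by the tool play_rows, never from a script. Its argument "rows" is a list of rows, each a list of 3 entries, a list of its own where there are three numbers: the closure, from 0 (fully open) to 1 (shut), then the shift along the tool's x, y, z scaled (see below), then the turn, a rotation vector about the tool's x, y, z scaled (see below). A call has 1 to 12 rows; each row shifts and turns the commanded pose from where the row before left it, along the tool's axes as they then stand; what a row does not reach is not made up. The controller multiplies each number of a shift by 0.025 m and each number of a turn by 60 degrees. A row lasts 1/12 s, in which the tool goes at most 41.7 mm and 7.16 degrees, less where a joint would pass 70% of its speed; a pose out of reach is approached as far as the arm can. A call with a number of a shift or a turn outside -1 to 1 is refused whole. A call with a gripper value outside its range is refused whole. The fingers move at their own pace and stop on an object; the grip force is fixed at half the most. Time passes only in rows, so rows that do not move let the fingers close. It gives the time, the measured TCP pose, the force, the opening and the grip force at its end, in the units of the state.
- state(): the state, without advancing time (a new reading comes with each control period).
- camera(name): name is "scene" or "top" or "wrist"; returns the picture (400x640x3 uint8, red, green, blue); there is no depth.
- camera_params(name): a dict with "intrinsics" (3x3 intrinsics, pixels), "world_to_cam" (4x4, takes a point from world to camera coordinates); the wrist camera has in their place "hand_eye" (4x4, takes a point from camera to tool coordinates, whose origin is the TCP and whose axes are the flange's). Camera axes: x right, y down, z forward; pixel columns grow to the right and rows downward; lengths in m; the calibration is good to about 2 mm. A picture is of the moment at which its call begins: read the wrist's pose just before it. camera_params takes no time and is no camera call.
- sign_off(): hands the job in; it is judged then, once.
The state is a dict: "clock": time; "joints": joint angles; "qd": joint speeds; "joint_torque": joint torques, N m; "tcp_pos": TCP position; "ee_rot": TCP orientation; "force": force on the tool from outside, world axes, zero at the start; "moment": the same for the moment, N m; "gripper_width": finger opening in m; "grasp_force": force on a finger pad.
Only numpy, scipy, OpenCV 4.12 (cv2) and the standard library are available. Lean on these libraries where they do the work, as an engineer would, in place of code of your own. Each camera call takes 0.05 s, during which the arm holds its last target. There are 200 camera calls.

TASK

One of the three identical small cartons is still full of screws, the other two are empty: find out which by nudging them (a nudge of two or three centimetres is fine). Slide the full one along the table, never lifting or tipping any carton because their bottoms are only folded shut, into the grey scan bay until it is fully home and square against the stop at its end, without ramming it. Leave the two empty cartons standing where they are and the other things alone.

Things in the scene. Friction and masses are not known exactly. Their poses are not given: they have to be found in the camera images.
- carton_a_mid (a point): one of three identical closed cartons, 55 (own x) x 85 (own y) x 45 mm high, in a row, long faces towards and away from the robot (yaw within 0.2 rad). One is full (600-900 g), two are empty (50-80 g); neither name nor looks tells which. Pushed along the table the full one resists with over 2.5 N, an empty one with under 1 N. Point: carton's centre, 22.5 mm above its underside
- carton_b_mid (a point): one of three identical closed cartons, 55 (own x) x 85 (own y) x 45 mm high, in a row, long faces towards and away from the robot (yaw within 0.2 rad). One is full (600-900 g), two are empty (50-80 g); neither name nor looks tells which. Pushed along the table the full one resists with over 2.5 N, an empty one with under 1 N. Point: carton's centre, 22.5 mm above its underside
- carton_c_mid (a point): one of three identical closed cartons, 55 (own x) x 85 (own y) x 45 mm high, in a row, long faces towards and away from the robot (yaw within 0.2 rad). One is full (600-900 g), two are empty (50-80 g); neither name nor looks tells which. Pushed along the table the full one resists with over 2.5 N, an empty one with under 1 N. Point: carton's centre, 22.5 mm above its underside
- bay_stop (a point): centre of the flat inner face of the stop of the scan bay (a grey sheet-steel guide fixed on the table left of the row), 22.5 mm above the table. Own y points level from mouth to stop, own x across (yaw within 0.15 rad). The stop plate is 62 mm high, a black reader head on a post wholly behind it up to 125 mm. A carton that is home has its centre 42.5 mm from here towards the mouth
- bay_mouth (a point): middle of the mouth of the scan bay, 85 mm from the stop, 22.5 mm up, same axes. Open to the right (own -y). From the stop two upright cheeks, 40 mm high, 65 mm apart inside, run 60 mm towards the mouth, then flare to about 97 mm apart here. No floor plate between them: a carton slides in on the table, its 85 mm length along the bay, and when home its outer end is level with the mouth
- clamp_meter: red and black clamp meter lying on the table in front of the scan bay, 223 mm long, 79 mm wide, 43 mm high; origin under its middle; a bystander, to be left alone
- flat_pliers: red and yellow pliers lying left of the clamp meter, 175 mm long, 14 mm high; origin under the middle; a bystander, to be left alone
- mains_tester: thin white tester screwdriver lying across, at the foot of the board behind the row, 124 mm long, 11 mm high; origin under its middle; a bystander, to be left alone
Not all that is in view belongs to the job. What is shaped like the part that bears carton_c_mid but blue is not meant.

How it is judged:
At the end, for the whole second after the job is handed in: The full carton (the one that weighs on the table with over 3 N) stands in the scan bay between the cheeks, its end within 5 mm of the stop and square to it within 0.12 rad; the two empty cartons stand upright within 50 mm of where they stood at the start; all three are at rest (((contact force between carton_a and anything else above 3 N and y of carton_a_mid in the frame of bay_stop between -0.0475 and -0.035 m and x of carton_a_mid in the frame of bay_stop between -0.012 and 0.012 m and angle between the y axis of carton_a_mid and the y axis of bay_stop, either way round below 0.12 rad and distance of each of carton_b_mid, carton_c_mid from where it was at the start of the episode below 0.05 m) or (contact force between carton_b and anything else above 3 N and y of carton_b_mid in the frame of bay_stop between -0.0475 and -0.035 m and x of carton_b_mid in the frame of bay_stop between -0.012 and 0.012 m and angle between the y axis of carton_b_mid and the y axis of bay_stop, either way round below 0.12 rad and distance of each of carton_a_mid, carton_c_mid from where it was at the start of the episode below 0.05 m) or (contact force between carton_c and anything else above 3 N and y of carton_c_mid in the frame of bay_stop between -0.0475 and -0.035 m and x of carton_c_mid in the frame of bay_stop between -0.012 and 0.012 m and angle between the y axis of carton_c_mid and the y axis of bay_stop, either way round below 0.12 rad and distance of each of carton_a_mid, carton_b_mid from where it was at the start of the episode below 0.05 m)) and angle between each of carton_a_mid, carton_b_mid, carton_c_mid's own z axis and vertical below 0.1 rad and linear speed of each of carton_a, carton_b, carton_c below 0.01 m/s); the robot touches nothing.
It fails at once if a carton is lifted (more than 15 mm) or tipped (more than 0.3 rad) (height (world z) of any of carton_a_mid, carton_b_mid, carton_c_mid above 0.0375 m or angle between any of carton_a_mid, carton_b_mid, carton_c_mid's own z axis and vertical above 0.3 rad).
It fails at once if a carton is rammed against the scan bay (over 40 N) (contact force between any of carton_a, carton_b, carton_c and scan_bay above 40 N).
It fails at once if a bystander is moved more than 25 mm (distance of any of clamp_meter, flat_pliers, mains_tester from where it was at the start of the episode above 0.025 m).
It also fails if it takes over 64 s, if anything falls off the work surface, if the arm or the gripper's body presses on something with over 40 N, if the wrist force passes 120 N, or if a joint passes its speed limit or range.

## Working session

There is one attempt and no reset: what is moved stays moved. The work goes in short steps, Python scripts to look and compute and a tool call to move; the robot and the scene stay as the last step left them, time stands still between calls to the robot, and variables do not carry over. Pictures are saved under pics/ and viewed, at most 10 in all, crops included, and the job is handed in when it is done.

Besides the shell and the picture viewer there is one more tool, called as name(argument=value, ...) on one line, values as JSON. play_rows: Moves the arm, as the interface text tells. Shifts and turns lie within -1 to 1; 1 stands for 0.025 m of shift or 60 degrees of turn. Its arguments: {"type":"object","properties":{"rows":{"type":"array","items":{"type":"array"}}},"required":["rows"]}

```bash
mkdir -p pics
cat > h.py <<'E'
import numpy as np, cv2
from cell import *
from scipy.spatial.transform import Rotation as R
def ray(cam,u,v,z):
    p=camera_params(cam);K=np.array(p["intrinsics"]);M=np.array(p["world_to_cam"])
    d=M[:3,:3].T@np.linalg.solve(K,[u,v,1]);o=-M[:3,:3].T@M[:3,3]
    return o+d*(z-o[2])/d[2]
E
python3 - <<'E'
from h import *
for n in("scene","top"): cv2.imwrite(f"pics/{n}0.png",camera(n)[:,:,::-1])
s=state();print(s)
p=camera_params("top");print(p)
E
```

```text
{'clock': 0.1, 'joints': array([ 1.0858216 ,  0.53709332, -0.00444824,  1.53878282,  0.00261939,
        1.06731543, -0.07120532]), 'qd': array([-8.15804210e-04, -7.42684497e-04, -6.90361675e-04, -3.18289660e-03,
       -2.53860434e-03,  5.53413939e-05, -8.40838756e-04]), 'joint_torque': array([ 2.93885852e-03, -5.84562814e+01,  1.05227642e+00, -2.59778076e+01,
        1.26929246e-02,  4.59700677e-03, -2.62568096e-05]), 'tcp_pos': array([ 0.26406752, -0.59330802,  0.23049542]), 'ee_rot': array([-3.07145494e+00, -6.52825402e-01,  7.17553908e-04]), 'force': array([0.17026485, 0.75211477, 1.21729453]), 'moment': array([-0.00276598,  0.0559737 , -0.01333498]), 'grasp_force': 0.0, 'gripper_width': 0.08524444818757496}
{'intrinsics': array([[372.22519122,   0.        , 315.09762797],
       [  0.        , 372.22519122, 202.81803749],
       [  0.        ,   0.        ,   1.        ]]), 'world_to_cam': array([[ 0.0444404 , -0.9990024 , -0.00438781,  0.12505884],
       [-0.97361917, -0.04232642, -0.22421906,  0.59700544],
       [ 0.22380966,  0.01423644, -0.97452889,  0.87338309],
       [ 0.        ,  0.        ,  0.        ,  1.        ]])}
```

View pics/top0.png

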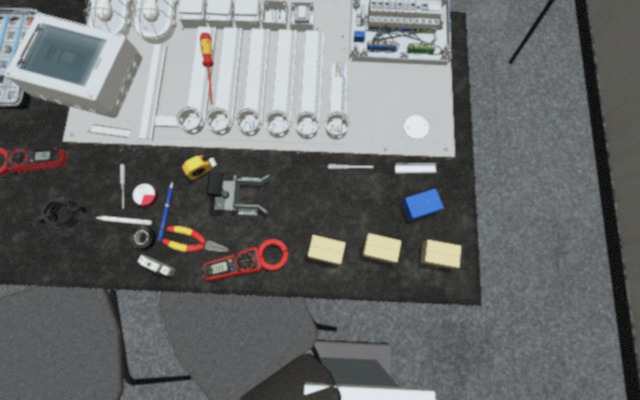

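View pics/scene0.png

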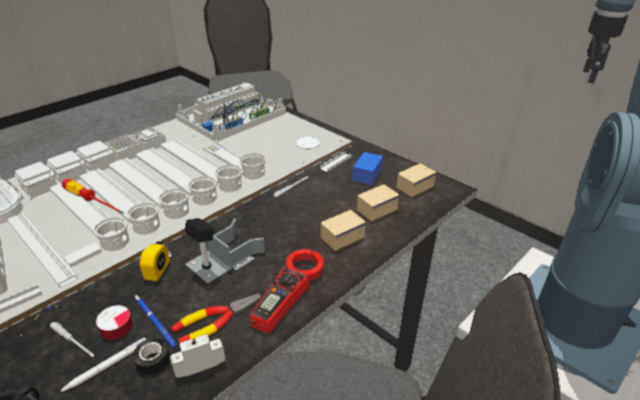

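The top view shows three tan cartons at about (327,249), (382,248) and (442,254). The bay is at (240,195) with its mouth to the right, the meter is at (245,260), and the blue decoy is at (423,204). I'll enlarge that region.

Run:
```python
import cv2
a=cv2.imread("pics/top0.png")
b=a[155:285,200:300];c=a[215:285,295:475]
cv2.imwrite("pics/bay.png",cv2.resize(a[165:225,200:280],None,fx=10,fy=10,interpolation=cv2.INTER_CUBIC))
cv2.imwrite("pics/row.png",cv2.resize(a[220:280,300:470],None,fx=4.7,fy=4.7,interpolation=cv2.INTER_CUBIC))
```

```text
(no output)
```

View pics/bay.png

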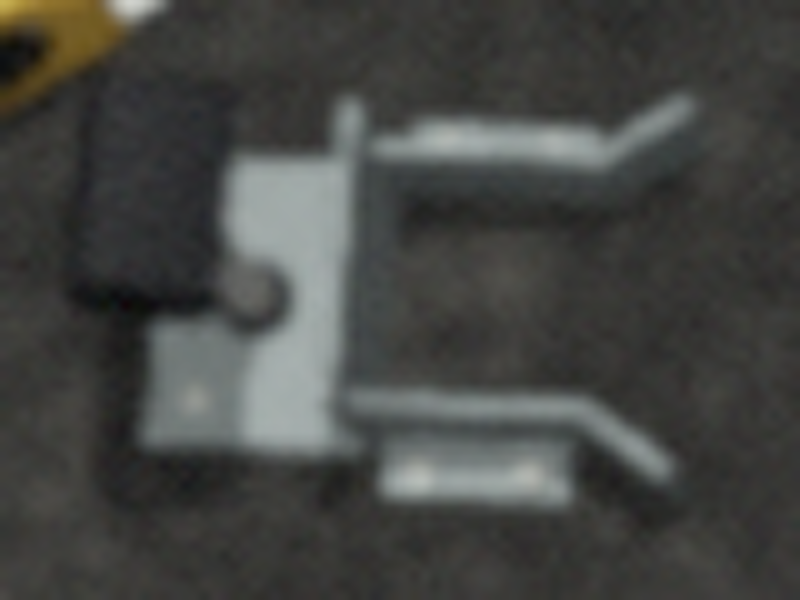

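View pics/row.png

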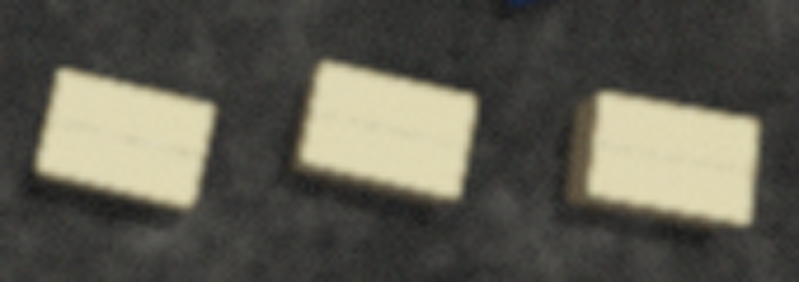

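Run:
```python
from h import *
np.set_printoptions(precision=4,suppress=True)
f=lambda x,y,z:ray("top",200+x/10-.45,165+y/10-.45,z)
for n,x,y,z in[("stopface top",362,120,.062),("stopface bot",358,395,.062),("upIn0",385,167,.04),("upInBend",605,165,.04),("upTip",690,105,.04),("loIn0",350,388,.04),("loBend",595,395,.04),("loTip",675,462,.04)]:
    print(n,f(x,y,z))
print("meter",[ray("top",u,v,.03)[:2] for u,v in((289,250),(273,239),(270,272),(203,270),(206,279))])
print("tester",[ray("top",u,v,.01)[:2] for u,v in((328,166),(373,167))])
print("blue",[ray("top",u,v,.03)[:2] for u,v in((404,198),(436,190),(443,210),(410,220))])
for q in([(57,68),(217,102),(195,210),(37,172)],[(322,60),(477,95),(463,200),(298,165)],[(600,92),(760,118),(750,226),(588,200)]):
    P=np.array([ray("top",300+x/4.7-.4,220+y/4.7-.4,.045)[:2] for x,y in q])
    c=P.mean(0);d=(P[0]+P[3]-P[1]-P[2]);yaw=np.arctan2(-d[0],d[1])
    print("carton",c,"yaw",yaw,"len",np.linalg.norm(d)/2,np.linalg.norm(P[0]+P[1]-P[2]-P[3])/2);print(P.round(3).tolist())
```

```text
stopface top [0.6532 0.3597 0.062 ]
stopface bot [0.5803 0.354  0.062 ]
upIn0 [0.647  0.3577 0.04  ]
upInBend [0.6501 0.2996 0.04  ]
upTip [0.6676 0.2784 0.04  ]
loIn0 [0.5868 0.3614 0.04  ]
loBend [0.5877 0.2974 0.04  ]
loTip [0.5709 0.2752 0.04  ]
meter [array([0.4729, 0.213 ]), array([0.4993, 0.2559]), array([0.4155, 0.2576]), array([0.4129, 0.4276]), array([0.391 , 0.4175])]
tester [array([0.7097, 0.1212]), array([ 0.7121, -0.0025])]
blue [array([ 0.6229, -0.0821]), array([ 0.6484, -0.167 ]), array([ 0.5949, -0.1837]), array([ 0.5646, -0.0972])]
carton [0.4785 0.1175] yaw -0.17834410895373728 len 0.08729584870272868 0.05789476802842441
[[0.514, 0.156], [0.5, 0.069], [0.442, 0.08], [0.458, 0.165]]
carton [ 0.489  -0.0235] yaw -0.17317431681571485 len 0.08704993871379407 0.0576227121292831
[[0.525, 0.013], [0.51, -0.07], [0.453, -0.062], [0.468, 0.025]]
carton [ 0.4801 -0.1753] yaw -0.11748015267107574 len 0.08592837459990098 0.058311641234951174
[[0.514, -0.136], [0.504, -0.222], [0.446, -0.214], [0.456, -0.129]]
```

The cartons are at about (0.479,0.118), (0.489,-0.024) and (0.480,-0.175), and the bay runs along +y at x≈0.62, with the stop at y≈0.36. I'll straddle carton C first, since it is nearest. The order doesn't matter.

play_rows(rows=[[0,[0.9,0,0],[0,0,-0.1]],[0,[0.9,0,0],[0,0,-0.1]],[0,[0.9,0,0],[0,0,-0.1]],[0,[0.9,0,0],[0,0,-0.1]],[0,[0.9,0,0],[0,0,-0.1]],[0,[0.9,0,0],[0,0,-0.1]],[0,[0.9,0,0],[0,0,-0.1]],[0,[0.9,0,0],[0,0,-0.1]],[0,[0.9,0,0],[0,0,-0.1]],[0,[0.9,0,0],[0,0,-0.09]],[0,[0,0,0],[0,0,0]]])

```text
clock: 1.02
tcp_pos: [0.4017, -0.4214, 0.231]
ee_rot: [-2.333, -2.101, -0.004]
force: [0.6, 0.8, 0.5]
gripper_width: 0.0855
grasp_force: 0.0
```

```bash
cat >> h.py <<'E'
def go(x,y,z,yaw):
    "print units of turn about tool z, then shift in the tool axes after that turn"
    s=state();M=R.from_rotvec(s["ee_rot"]).as_matrix();p=s["tcp_pos"]
    c,n=np.cos(yaw),np.sin(yaw);T=np.array([[-n,c,0],[c,n,0],[0,0,-1]])  # tool y along carton x
    r=R.from_matrix(M.T@T).as_rotvec()
    print("clk",s["clock"],"tcp",p.round(4),"F",s["force"].round(2),"w",s["gripper_width"].round(4),"grip",s["grasp_force"])
    print("turn",(r/np.radians(60)).round(4),"shift after",(T.T@(np.array([x,y,z])-p)/.025).round(2),"shift now",(M.T@(np.array([x,y,z])-p)/.025).round(2))
E
python3 -c "
from h import *
go(.480,-.175,.23,-.117)"
```

```text
Traceback (most recent call last):
  File "h.py", line 13, in go
    print("clk",s["clock"],"tcp",p.round(4),"F",s["force"].round(2),"w",s["gripper_width"].round(4),"grip",s["grasp_force"])
                                                                        ^^^^^^^^^^^^^^^^^^^^^^^^
AttributeError: 'float' object has no attribute 'round'
```

```bash
sed -i 's/s\["gripper_width"\].round(4)/round(float(s["gripper_width"]),4)/' h.py
python3 -c "
from h import *
go(.480,-.175,.23,-.117)"
```

```text
clk 1.0167 tcp [ 0.4017 -0.4214  0.231 ] F [0.61 0.82 0.51] w 0.0855 grip 0.0
turn [-0.0002 -0.0034  0.0118] shift after [10.16  1.96  0.04] shift now [10.13  2.09  0.07]
```

play_rows(rows=[[0,[0.92,0.18,0.3],[0,0,0.012]],[0,[0.92,0.18,0.4],[0,0,0]],[0,[0.92,0.18,0.4],[0,0,0]],[0,[0.92,0.18,0.4],[0,0,0]],[0,[0.92,0.18,0.4],[0,0,0]],[0,[0.92,0.18,0.4],[0,0,0]],[0,[0.92,0.18,0.4],[0,0,0]],[0,[0.92,0.18,0.4],[0,0,0]],[0,[0.92,0.18,0.4],[0,0,0]],[0,[0.92,0.18,0.4],[0,0,0]],[0,[0.92,0.18,0.4],[0,0,0]],[0,[0,0,0],[0,0,0]]])

```text
clock: 2.02
tcp_pos: [0.4812, -0.1766, 0.1221]
ee_rot: [-2.35, -2.079, -0.002]
force: [0.2, 0.9, 0.4]
gripper_width: 0.0853
grasp_force: 0.0
```

```bash
python3 -c "
from h import *
go(.480,-.175,.012,-.117)
cv2.imwrite('pics/w1.png',camera('wrist')[:,:,::-1])"
```

```text
clk 2.0167 tcp [ 0.4812 -0.1766  0.1221] F [0.19 0.92 0.35] w 0.0853 grip 0.0
turn [-0.002  -0.0032 -0.0052] shift after [ 0.06 -0.05  4.4 ] shift now [ 0.04 -0.05  4.41]
```

View pics/w1.png

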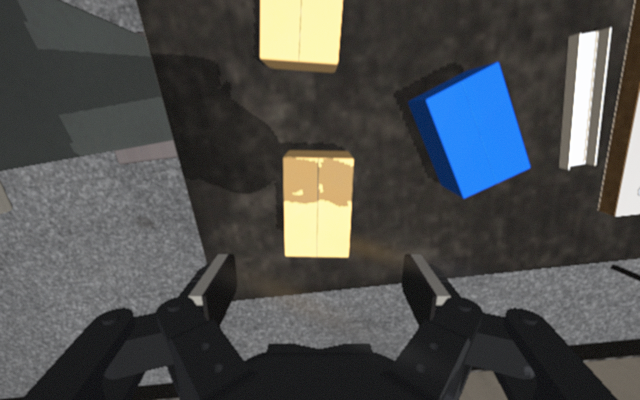

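The wrist view shows the carton at u 285–354, centred between the fingers at u≈222 and 420. I'll go down and nudge it towards the robot.

play_rows(rows=[[0,[0,0,0.8],[0,0,0]],[0,[0,0,0.9],[0,0,0]],[0,[0,0,0.9],[0,0,0]],[0,[0,0,0.9],[0,0,0]],[0,[0,0,0.8],[0,0,0]],[0,[0,0,0],[0,0,0]],[0,[0,-0.2,0],[0,0,0]],[0,[0,-0.1,0],[0,0,0]]])

```text
clock: 2.73
tcp_pos: [0.473, -0.1819, 0.0171]
ee_rot: [2.359, 2.073, -0.0]
force: [-0.9, 0.0, -0.3]
gripper_width: 0.0853
grasp_force: 0.0
```

play_rows(rows=[[0,[0,-0.1,0],[0,0,0]],[0,[0,-0.1,0],[0,0,0]],[0,[0,-0.1,0],[0,0,0]],[0,[0,-0.1,0],[0,0,0]],[0,[0,-0.1,0],[0,0,0]]])

```text
clock: 3.15
tcp_pos: [0.4611, -0.1796, 0.0168]
ee_rot: [2.358, 2.074, 0.001]
force: [1.2, -0.0, 0.4]
gripper_width: 0.0854
grasp_force: 0.3
```

play_rows(rows=[[0,[0,-0.1,0],[0,0,0]],[0,[0,-0.1,0],[0,0,0]]])

```text
clock: 3.32
tcp_pos: [0.4559, -0.1789, 0.0164]
ee_rot: [2.358, 2.075, 0.001]
force: [0.7, -0.0, 0.8]
gripper_width: 0.0854
grasp_force: 0.3
```

play_rows(rows=[[0,[0,-0.1,0],[0,0,0]]])

```text
clock: 3.4
tcp_pos: [0.4533, -0.1785, 0.0163]
ee_rot: [2.359, 2.075, 0.0]
force: [0.9, 0.0, 0.3]
gripper_width: 0.0853
grasp_force: 0.3
```

play_rows(rows=[[0,[0,-0.1,0],[0,0,0]]])

```text
clock: 3.48
tcp_pos: [0.4507, -0.1782, 0.0163]
ee_rot: [2.359, 2.075, 0.0]
force: [2.0, 0.0, 0.7]
gripper_width: 0.0855
grasp_force: 0.3
```

C resisted with only about 0.3 N on the pad while moving, so it is empty. Next is B.

play_rows(rows=[[0,[0,0.5,0],[0,0,0]],[0,[0,0,-1],[0,0,0]],[0,[0,0,-1],[0,0,0]],[0,[0,0,-1],[0,0,0]],[0,[1,0,0],[0,0,0.053]],[0,[1,0,0],[0,0,0]],[0,[1,0,0],[0,0,0]],[0,[1,0,0],[0,0,0]],[0,[1,0,0],[0,0,0]],[0,[0,0.4,0],[0,0,0]],[0,[0,0,0],[0,0,0]]])

```text
clock: 4.4
tcp_pos: [0.496, -0.0571, 0.0914]
ee_rot: [2.412, 2.012, 0.002]
force: [0.6, -0.4, -0.1]
gripper_width: 0.0854
grasp_force: 0.0
```

```bash
python3 -c "
from h import *
go(.489,-.0235,.014,-.173)"
```

```text
clk 4.4 tcp [ 0.496  -0.0571  0.0914] F [ 0.61 -0.38 -0.14] w 0.0854 grip 0.0
turn [ 0.0012 -0.0007 -0.0068] shift after [ 1.28 -0.51  3.1 ] shift now [ 1.27 -0.52  3.1 ]
```

play_rows(rows=[[0,[0.65,-0.25,0],[0,0,0]],[0,[0.62,-0.25,0],[0,0,0]],[0,[0,0,0.8],[0,0,0]],[0,[0,0,0.8],[0,0,0]],[0,[0,0,0.8],[0,0,0]],[0,[0,0,0.7],[0,0,0]],[0,[0,0,0],[0,0,0]],[0,[0,-0.2,0],[0,0,0]],[0,[0,-0.1,0],[0,0,0]],[0,[0,-0.1,0],[0,0,0]],[0,[0,-0.1,0],[0,0,0]]])

```text
clock: 5.32
tcp_pos: [0.476, -0.0229, 0.0147]
ee_rot: [2.415, 2.008, 0.002]
force: [0.7, -0.9, -0.0]
gripper_width: 0.0852
grasp_force: 0.0
```

play_rows(rows=[[0,[0,-0.1,0],[0,0,0]],[0,[0,-0.1,0],[0,0,0]],[0,[0,-0.1,0],[0,0,0]]])

```text
clock: 5.57
tcp_pos: [0.4688, -0.0214, 0.0142]
ee_rot: [2.415, 2.008, 0.002]
force: [1.7, -0.1, 0.6]
gripper_width: 0.0855
grasp_force: 0.4
```

play_rows(rows=[[0,[0,-0.1,0],[0,0,0]],[0,[0,-0.1,0],[0,0,0]]])

```text
clock: 5.73
tcp_pos: [0.4635, -0.0204, 0.0139]
ee_rot: [2.415, 2.009, 0.001]
force: [1.0, 0.0, 0.8]
gripper_width: 0.0853
grasp_force: 0.4
```

play_rows(rows=[[0,[0,-0.1,0],[0,0,0]],[0,[0,-0.1,0],[0,0,0]]])

```text
clock: 5.9
tcp_pos: [0.4584, -0.0195, 0.0138]
ee_rot: [2.415, 2.009, 0.0]
force: [0.4, -0.2, 0.4]
gripper_width: 0.0854
grasp_force: 0.4
```

B is empty too, at 0.4 N. I'll nudge A to confirm, straddling it slightly behind its centre and pushing in +x.

play_rows(rows=[[0,[0,0.5,0],[0,0,0]],[0,[0,0,-1],[0,0,0]],[0,[0,0,-1],[0,0,0]],[0,[0,0,-1],[0,0,0]],[0,[1,0,0],[0,0,0]],[0,[1,0,0],[0,0,0]],[0,[1,0,0],[0,0,0]],[0,[1,0,0],[0,0,0]],[0,[0.9,0,0],[0,0,0]],[0,[0,0,0],[0,0,0]]])

```text
clock: 6.73
tcp_pos: [0.4934, 0.1044, 0.089]
ee_rot: [-2.408, -2.015, -0.005]
force: [-0.1, 1.0, 0.4]
gripper_width: 0.0853
grasp_force: 0.0
```

```bash
python3 -c "
from h import *
go(.476,.103,.014,-.178)"
```

```text
clk 6.7333 tcp [0.4934 0.1044 0.089 ] F [-0.12  0.98  0.36] w 0.0853 grip 0.0
turn [ 0.0004 -0.0035  0.001 ] shift after [-0.18 -0.67  3.  ] shift now [-0.19 -0.67  3.  ]
```

play_rows(rows=[[0,[-0.18,-0.67,0],[0,0,0]],[0,[0,0,0.8],[0,0,0]],[0,[0,0,0.8],[0,0,0]],[0,[0,0,0.8],[0,0,0]],[0,[0,0,0.6],[0,0,0]],[0,[0,0,0],[0,0,0]],[0,[0,0.2,0],[0,0,0]],[0,[0,0.1,0],[0,0,0]],[0,[0,0.1,0],[0,0,0]],[0,[0,0.1,0],[0,0,0]]])

```text
clock: 7.57
tcp_pos: [0.4891, 0.0948, 0.0147]
ee_rot: [2.416, 2.008, 0.002]
force: [-4.9, 0.4, 3.2]
gripper_width: 0.0856
grasp_force: 2.2
```

play_rows(rows=[[0,[0,0.1,0],[0,0,0]],[0,[0,0.1,0],[0,0,0]],[0,[0,0.1,0],[0,0,0]]])

```text
clock: 7.82
tcp_pos: [0.4929, 0.0934, 0.0137]
ee_rot: [-2.413, -2.008, 0.007]
force: [-8.1, 0.2, 6.5]
gripper_width: 0.0856
grasp_force: 4.0
```

play_rows(rows=[[0,[0,0.1,0],[0,0,0]],[0,[0,0.1,0],[0,0,0]]])

```text
clock: 7.98
tcp_pos: [0.4973, 0.0923, 0.0137]
ee_rot: [-2.413, -2.008, 0.009]
force: [-8.7, -0.8, 6.3]
gripper_width: 0.0855
grasp_force: 4.1
```

play_rows(rows=[[0,[0,0.1,0],[0,0,0]],[0,[0,0.1,0],[0,0,0]]])

```text
clock: 8.15
tcp_pos: [0.5023, 0.0913, 0.0136]
ee_rot: [-2.413, -2.008, 0.009]
force: [-7.3, -0.7, 6.2]
gripper_width: 0.0855
grasp_force: 3.9
```

A resists with 4–8 N, so it is the full one. I'll centre, raise slightly and grip.

play_rows(rows=[[0,[0,-0.4,-0.1],[0,0,0]],[0,[0,-0.25,-0.1],[0,0,0]],[0.3,[0,0,0],[0,0,0]],[0.6,[0,0,0],[0,0,0]],[1,[0,0,0],[0,0,0]],[1,[0,0,0],[0,0,0]],[1,[0,0,0],[0,0,0]],[1,[0,0,0],[0,0,0]],[1,[0,0,0],[0,0,0]],[1,[0,0,0],[0,0,0]]])

```text
clock: 8.98
tcp_pos: [0.4896, 0.0949, 0.0197]
ee_rot: [2.414, 2.01, -0.0]
force: [-4.6, -0.9, 13.1]
gripper_width: 0.0555
grasp_force: 59.4
```

```bash
python3 -c "
from h import *
go(.625,.19,.018,0.04)
cv2.imwrite('pics/w2.png',camera('wrist')[:,:,::-1])"
```

```text
clk 8.9833 tcp [0.4896 0.0949 0.0197] F [-4.58 -0.86 13.06] w 0.0555 grip 59.38173070549965
turn [ 0.0003  0.0004 -0.2124] shift after [3.59 5.57 0.07] shift now [4.72 4.64 0.07]
```

View pics/w2.png

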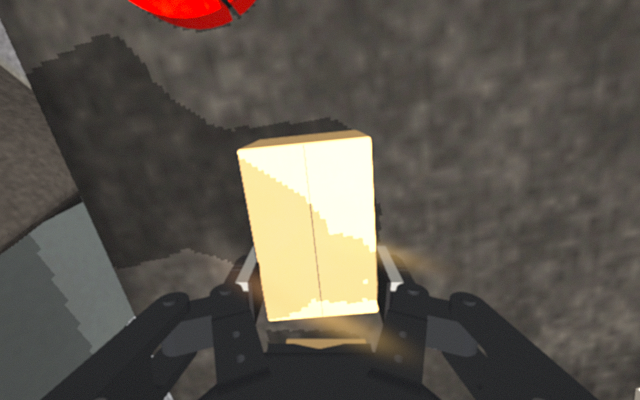

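The grip holds at 55.5 mm, but the carton looks turned a few degrees in the fingers (top corners at (238,152), (371,138), (268,321) and (378,312)). I'll measure that.

```bash
cat >> h.py <<'E'
def wray(u,v,z,s):
    p=camera_params("wrist");K=np.array(p["intrinsics"]);H=np.array(p["hand_eye"])
    M=R.from_rotvec(s["ee_rot"]).as_matrix()
    d=M@H[:3,:3]@np.linalg.solve(K,[u,v,1]);o=M@H[:3,3]+s["tcp_pos"]
    return o+d*(z-o[2])/d[2]
E
python3 -c "
from h import *
s=state();P=np.array([wray(u,v,.045,s)[:2] for u,v in((238,152),(371,138),(378,312),(268,321))])
print(P.round(4),P.mean(0));d=P[0]+P[1]-P[2]-P[3];print(np.arctan2(-d[0],d[1]),np.linalg.norm(d)/2,np.linalg.norm(P[0]-P[1]),np.linalg.norm(P[2]-P[3]))
cv2.imwrite('pics/t2.png',cv2.resize(camera('top')[150:290,230:370,::-1],None,fx=4,fy=4,interpolation=cv2.INTER_CUBIC))
"
```

```text
[[0.468  0.1616]
 [0.5225 0.1573]
 [0.5152 0.0732]
 [0.4605 0.0778]] [0.49154692 0.11747624]
-0.0873973157119257 0.08433321645324428 0.05465811199090736 0.05482726090390358
```

View pics/t2.png

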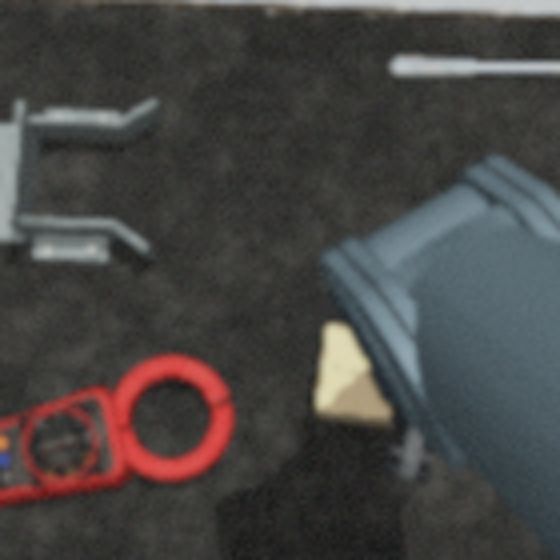

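Measured in the wrist view, the carton's top face is 84.3 × 54.7 mm, which agrees with its size. Its centre is (0.4915,0.1175) and its yaw −0.087. I'll drag it to just outside the mouth, turned to bay yaw.

```bash
python3 -c "
from h import *
go(.623,.182,.0197,-0.055)"
```

```text
clk 9.0833 tcp [0.4896 0.0949 0.0197] F [-4.04 -1.25 13.36] w 0.0551 grip 59.38316132873297
turn [ 0.0003  0.0004 -0.1217] shift after [ 3.77  5.14 -0.  ] shift now [ 4.4   4.62 -0.  ]
```

play_rows(rows=[[1,[0.2,0.25,-0.03],[0,0,-0.02]],[1,[0.37,0.46,0],[0,0,-0.02]],[1,[0.37,0.46,0],[0,0,-0.02]],[1,[0.37,0.46,0],[0,0,-0.02]],[1,[0.37,0.46,0],[0,0,-0.02]],[1,[0.37,0.46,0],[0,0,-0.02]],[1,[0.37,0.46,0],[0,0,0]],[1,[0.37,0.46,0],[0,0,0]],[1,[0.37,0.46,0],[0,0,0]],[1,[0.37,0.46,0],[0,0,0]],[1,[0.37,0.46,0],[0,0,0]],[1,[0,0,0],[0,0,0]]])

```text
clock: 10.08
tcp_pos: [0.6204, 0.1811, 0.0199]
ee_rot: [2.284, 2.157, 0.0]
force: [0.3, -2.0, 3.5]
gripper_width: 0.0542
grasp_force: 63.2
```

```bash
python3 -c "
from h import *
go(.623,.182,.0197,-0.055)
cv2.imwrite('pics/w3.png',camera('wrist')[:,:,::-1])"
```

```text
clk 10.0833 tcp [0.6204 0.1811 0.0199] F [ 0.35 -1.97  3.49] w 0.0542 grip 63.17291240673512
turn [ 0.0004  0.0002 -0.002 ] shift after [0.04 0.1  0.01] shift now [0.04 0.1  0.01]
```

View pics/w3.png

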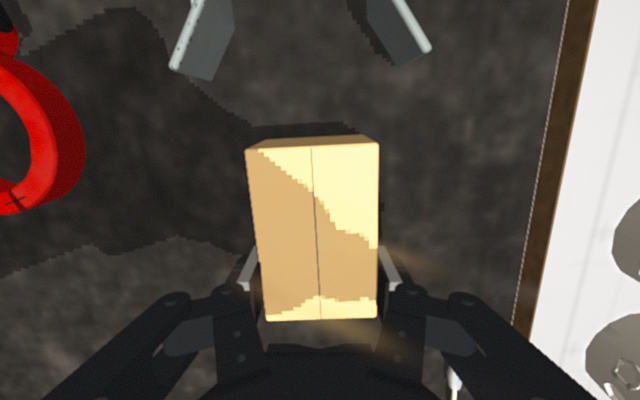

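The carton is held, with top corners at (246,150), (379,142), (377,315) and (267,321). The flare tips are at about (171,67) and (431,49), and the meter is well clear.

```bash
python3 -c "
from h import *
s=state();P=np.array([wray(u,v,.045,s)[:2] for u,v in((246,150),(379,142),(377,315),(267,321))])
print(P.round(4),P.mean(0));d=P[0]+P[1]-P[2]-P[3];print(np.arctan2(-d[0],d[1]),np.linalg.norm(d)/2,np.linalg.norm(P[0]-P[1]),np.linalg.norm(P[2]-P[3]))
a,b=[wray(u,v,.04,s)[:2] for u,v in((171,67),(431,49))];e=b-a
print(a,b,(a+b)/2,np.linalg.norm(e),np.arctan2(e[1],e[0]))
"
```

```text
[[0.594  0.2452]
 [0.6486 0.2453]
 [0.6481 0.1608]
 [0.5932 0.1603]] [0.62095916 0.20290225]
-0.007614076578619036 0.08470476090342907 0.05459974326255398 0.05489608202007618
[0.56748292 0.27859583] [0.66954525 0.27919528] [0.61851408 0.27889556] 0.10206408850711272 0.005873312518285145
```

play_rows(rows=[[1,[0.2,-0.02,0],[0,0,-0.017]],[1,[0.3,-0.02,0],[0,0,-0.016]],[1,[0.3,-0.02,0],[0,0,0]],[1,[0.3,-0.02,0],[0,0,0]],[1,[0.3,-0.02,0],[0,0,0]],[1,[0.3,-0.01,0],[0,0,0]],[1,[0.3,0,0],[0,0,0]],[1,[0.3,0,0],[0,0,0]],[1,[0.25,0,0],[0,0,0]],[1,[0,0,0],[0,0,0]]])

```text
clock: 10.97
tcp_pos: [0.6192, 0.2426, 0.0199]
ee_rot: [2.245, 2.193, -0.001]
force: [0.4, -4.3, 4.6]
gripper_width: 0.0541
grasp_force: 63.2
```

```bash
python3 -c "
from h import *
go(.619,.245,.0197,-0.02)
cv2.imwrite('pics/w4.png',camera('wrist')[:,:,::-1])"
```

```text
clk 10.9667 tcp [0.6192 0.2426 0.0199] F [ 0.35 -4.29  4.61] w 0.0541 grip 63.17718137986958
turn [ 0.0016  0.0022 -0.0033] shift after [ 0.1  -0.01  0.01] shift now [ 0.1  -0.01  0.01]
```

View pics/w4.png

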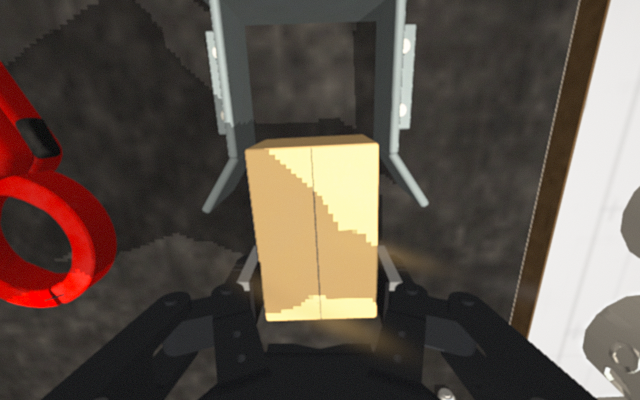

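The carton's nose is at the start of the straight cheeks. The left cheek's top edge runs (217,0)→(234,155), the right one's (400,0)→(391,152), and the stop's top edge is at v≈0–20.

```bash
python3 -c "
from h import *
s=state();P=np.array([wray(u,v,.045,s)[:2] for u,v in((246,150),(379,142),(377,315),(267,321))])
print(P.round(4),P.mean(0));d=P[0]+P[1]-P[2]-P[3];print(np.arctan2(-d[0],d[1]))
L=[wray(u,v,.04,s)[:2] for u,v in((218,10),(235,155),(206,210))];Q=[wray(u,v,.04,s)[:2] for u,v in((399,10),(391,152),(425,205))]
for a,b in zip(L,Q): print(a,b,(a+b)/2)
for a in (L,Q):
  e=a[0]-a[1];print('yaw',np.arctan2(-e[0],e[1]))
print('stop bottom',[wray(u,v,.0,s)[:2] for u,v in((248,22),(355,20))])
"
```

```text
[[0.5908 0.3059]
 [0.6452 0.3078]
 [0.6476 0.2232]
 [0.5928 0.221 ]] [0.61909535 0.2644703 ]
0.02594807454138632
[0.58422356 0.35722538] [0.65179804 0.35568619] [0.6180108  0.35645579]
[0.58453943 0.30323364] [0.65158793 0.30294376] [0.61806368 0.3030887 ]
[0.56851677 0.27857011] [0.66830577 0.27860074] [0.61841127 0.27858542]
yaw 0.005850275508714639
yaw -0.003983598798563626
stop bottom [array([0.58666887, 0.36367561]), array([0.64011858, 0.3633288 ])]
```

The bay axis lies at yaw≈0 and x≈0.618, with the stop at y≈0.3635, so the carton fits with about 5 mm of clearance each side. I'll square it, release, back out along −y and close behind it.

play_rows(rows=[[1,[0,0,0],[0,0,0.02]],[1,[0,0,0],[0,0,0]],[0,[0,0,0],[0,0,0]],[0,[0,0,0],[0,0,0]],[0,[0,0,0],[0,0,0]],[0,[0,0,0],[0,0,0]],[0,[0,0,0],[0,0,0]],[0,[0,0,0],[0,0,0]],[0,[-0.2,0,0],[0,0,0]],[0,[-0.6,0,0],[0,0,0]],[0,[-0.8,0,0],[0,0,0]],[0,[-0.6,0,0],[0,0,0]]])

```text
clock: 12.02
tcp_pos: [0.6157, 0.1859, 0.0193]
ee_rot: [2.27, 2.17, -0.002]
force: [0.2, -0.5, -0.0]
gripper_width: 0.0852
grasp_force: 0.0
```

play_rows(rows=[[0.5,[0,0,0],[0,0,0]],[1,[0,0,0],[0,0,0]],[1,[0,0,0],[0,0,0]],[1,[0,0,0],[0,0,0]],[1,[0,0,0],[0,0,0]],[1,[0,0,0],[0,0,0]],[1,[0,0,0],[0,0,0]],[1,[0,0,0],[0,0,0]],[1,[0,0,0],[0,0,0]]])

```text
clock: 12.77
tcp_pos: [0.6157, 0.1894, 0.0195]
ee_rot: [-2.269, -2.172, 0.0]
force: [0.1, -0.2, -0.7]
gripper_width: -0.0002
grasp_force: 0.0
```

```bash
python3 -c "
from h import *
go(.618,.267,.018,0)
cv2.imwrite('pics/w5.png',camera('wrist')[:,:,::-1])"
```

```text
clk 12.7667 tcp [0.6157 0.1894 0.0195] F [ 0.11 -0.21 -0.73] w -0.0002 grip 0.0
turn [-0.0001  0.     -0.0418] shift after [3.1  0.09 0.06] shift now [ 3.11 -0.04  0.06]
```

View pics/w5.png

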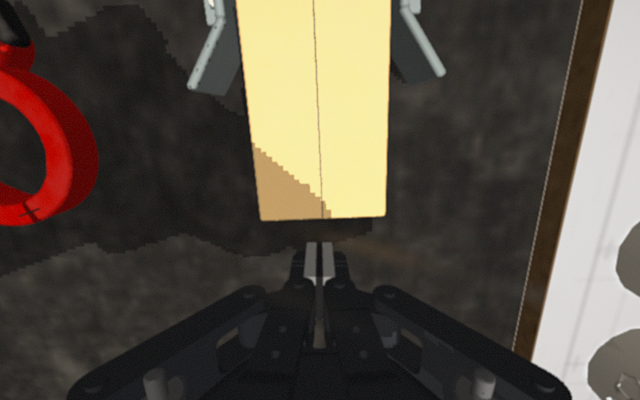

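The closed fingers are right behind the carton's end (end edge at v≈217, u 260–385, fingers at u≈320). I'll push in, quickly at first and then gently with force readings.

play_rows(rows=[[1,[0,0.06,0],[0,0,-0.042]],[1,[0.3,0,0],[0,0,0]],[1,[0.3,0,0],[0,0,0]],[1,[0.2,0,0],[0,0,0]],[1,[0.3,0,0],[0,0,0]],[1,[0.3,0,0],[0,0,0]],[1,[0.3,0,0],[0,0,0]],[1,[0.3,0,0],[0,0,0]],[1,[0.3,0,0],[0,0,0]],[1,[0.2,0,0],[0,0,0]],[1,[0.1,0,0],[0,0,0]]])

```text
clock: 13.73
tcp_pos: [0.6174, 0.2535, 0.0196]
ee_rot: [2.221, 2.22, -0.003]
force: [-1.0, -6.4, 4.1]
gripper_width: 0.0002
grasp_force: 3.4
```

```bash
python3 -c "
from h import *
go(.618,.267,.018,0)
s=state();cv2.imwrite('pics/w6.png',camera('wrist')[:,:,::-1])"
```

```text
clk 13.7333 tcp [0.6174 0.2535 0.0196] F [-0.96 -6.41  4.08] w 0.0002 grip 3.4278553538024426
turn [ 0.      0.0024 -0.0005] shift after [0.54 0.02 0.06] shift now [0.54 0.02 0.06]
```

View pics/w6.png

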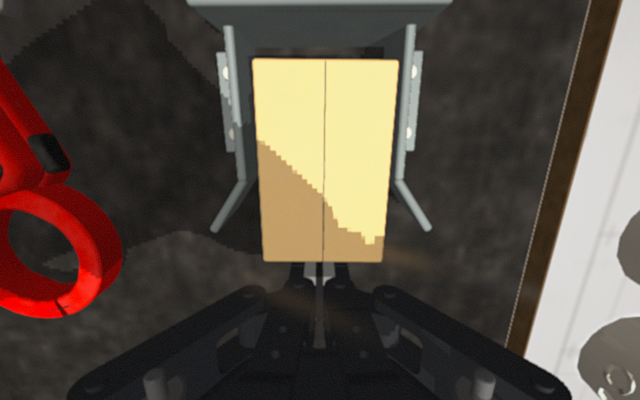

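The carton sits squarely between the cheeks, with its rear edge at v≈262, its front edge at v≈58 and a small gap to the stop. By my count that was the 11th picture I've viewed, one over the limit. I'll view no more and finish on numbers and force.

```bash
python3 -c "
from h import *
s=state();P=np.array([wray(u,v,.045,s)[:2] for u,v in((252,58),(398,60),(383,262),(264,262))])
print(P.round(4));d=P[0]+P[1]-P[2]-P[3];print(P.mean(0),np.arctan2(-d[0],d[1]))
print('stop bottom/top',[wray(320,v,z,s)[1] for v,z in((48,.0),(5,.062))],[wray(u,v,.04,s)[:2] for u,v in((212,230),(430,230))])
"
```

```text
[[0.5924 0.3506]
 [0.647  0.3499]
 [0.6472 0.265 ]
 [0.592  0.265 ]]
[0.61965174 0.30761426] -0.001787317007735248
stop bottom/top [np.float64(0.3624547109301754), np.float64(0.36246621513794924)] [array([0.56763565, 0.27888456]), array([0.66919699, 0.27891293])]
```

play_rows(rows=[[1,[0.1,0,0],[0,0,0]],[1,[0.1,0,0],[0,0,0]],[1,[0.08,0,0],[0,0,0]]])

```text
clock: 14.03
tcp_pos: [0.6177, 0.2592, 0.0195]
ee_rot: [2.222, 2.218, -0.004]
force: [0.5, -6.6, 3.0]
gripper_width: 0.0001
grasp_force: 3.4
```

play_rows(rows=[[1,[0.06,0,0],[0,0,0]],[1,[0.05,0,0],[0,0,0]],[1,[0.04,0,0],[0,0,0]]])

```text
clock: 14.28
tcp_pos: [0.6177, 0.2629, 0.0196]
ee_rot: [2.222, 2.218, -0.003]
force: [-0.6, -6.4, 4.0]
gripper_width: -0.0
grasp_force: 3.5
```

play_rows(rows=[[1,[0.04,0,0],[0,0,0]],[1,[0.04,0,0],[0,0,0]]])

```text
clock: 14.45
tcp_pos: [0.6177, 0.2647, 0.0196]
ee_rot: [2.222, 2.218, -0.004]
force: [-0.3, -7.6, 4.3]
gripper_width: 0.0001
grasp_force: 3.4
```

play_rows(rows=[[1,[0.04,0,0],[0,0,0]]])

```text
clock: 14.53
tcp_pos: [0.6177, 0.2651, 0.0196]
ee_rot: [2.221, 2.217, -0.005]
force: [-0.4, -9.1, 6.9]
gripper_width: -0.0002
grasp_force: 5.0
```

play_rows(rows=[[1,[0.03,0,0],[0,0,0]]])

```text
clock: 14.62
tcp_pos: [0.6177, 0.2651, 0.0196]
ee_rot: [2.221, 2.217, -0.007]
force: [-0.8, -11.4, 7.4]
gripper_width: 0.0001
grasp_force: 5.5
```

play_rows(rows=[[1,[0.02,0,0],[0,0,0]]])

```text
clock: 14.7
tcp_pos: [0.6177, 0.2651, 0.0196]
ee_rot: [2.221, 2.216, -0.008]
force: [-0.3, -12.1, 8.3]
gripper_width: 0.0002
grasp_force: 5.8
```

The TCP has stopped at y=0.2651 while the force climbs gently to 12 N, so the carton is home against the stop. I'll back off, raise, and check by code.

play_rows(rows=[[1,[-0.2,0,0],[0,0,0]],[1,[-0.5,0,0],[0,0,0]],[1,[-0.8,0,-0.2],[0,0,0]],[1,[-0.5,0,-0.8],[0,0,0]],[1,[0,0,-1],[0,0,0]],[1,[0,0,-1],[0,0,0]],[1,[0,0,0],[0,0,0]],[1,[0,0,0],[0,0,0]]])

```text
clock: 15.37
tcp_pos: [0.6182, 0.2199, 0.0961]
ee_rot: [2.221, 2.221, 0.006]
force: [-0.1, -1.1, 0.4]
gripper_width: 0.0
grasp_force: 0.0
```

```bash
python3 -c "
from h import *
def blobs(im,f):
  h=cv2.cvtColor(im,cv2.COLOR_RGB2HSV);m=cv2.inRange(h,(12,50,110),(32,190,255))
  for c in cv2.findContours(m,0,2)[0]:
    if cv2.contourArea(c)>300:
      P=np.array([f(u,v)[:2] for u,v in c[:,0]])
      r=cv2.minAreaRect((P*1000).astype(np.float32));print(np.round(r[0],1),np.round(r[1],1),round(r[2],1))
s=state();print(s['tcp_pos'],s['force']);print('wrist');blobs(camera('wrist'),lambda u,v:wray(u,v,.045,s))
print('top');blobs(camera('top'),lambda u,v:ray('top',u,v,.045))
"
```

```text
[0.61819407 0.21988476 0.0961379 ] [-0.08873788 -1.05957062  0.39361742]
wrist
[619.3 318.1] [83.8 55.9] 89.8
top
[617.4 317.4] [59.4 88.9] 4.1
[685.2 473.8] [54.4 70.1] 34.4
```

The image puts the carton at (0.619, 0.318), about 2 mm short of home, which is within calibration error. I'll check the gap with one slightly firmer push.

play_rows(rows=[[1,[0,0,1],[0,0,0]],[1,[0,0,1],[0,0,0]],[1,[0,0,1],[0,0,0]],[1,[0.6,0,0.06],[0,0,0]],[1,[0.6,0,0],[0,0,0]],[1,[0.3,0,0],[0,0,0]],[1,[0.1,0,0],[0,0,0]],[1,[0.1,0,0],[0,0,0]],[1,[0.05,0,0],[0,0,0]]])

```text
clock: 16.22
tcp_pos: [0.6179, 0.2637, 0.0192]
ee_rot: [2.22, 2.221, 0.003]
force: [-0.5, -0.5, -0.4]
gripper_width: -0.0001
grasp_force: 0.0
```

play_rows(rows=[[1,[0.05,0,0],[0,0,0]],[1,[0.05,0,0],[0,0,0]]])

```text
clock: 16.38
tcp_pos: [0.6177, 0.2648, 0.0185]
ee_rot: [2.222, 2.22, 0.0]
force: [0.8, -0.0, -0.2]
gripper_width: 0.0002
grasp_force: 0.0
```

play_rows(rows=[[1,[0.05,0,0],[0,0,0]],[1,[0.05,0,0],[0,0,0]]])

```text
clock: 16.55
tcp_pos: [0.6177, 0.2651, 0.0182]
ee_rot: [2.222, 2.218, -0.004]
force: [-0.7, -7.6, 5.6]
gripper_width: -0.0002
grasp_force: 3.9
```

play_rows(rows=[[1,[0.05,0,0],[0,0,0]],[1,[0.05,0,0],[0,0,0]]])

```text
clock: 16.72
tcp_pos: [0.6178, 0.2651, 0.0181]
ee_rot: [2.222, 2.215, -0.01]
force: [-3.3, -12.4, 9.0]
gripper_width: -0.0
grasp_force: 6.5
```

play_rows(rows=[[1,[0.03,0,0],[0,0,0]],[1,[0.02,0,0],[0,0,0]]])

```text
clock: 16.88
tcp_pos: [0.6178, 0.265, 0.0181]
ee_rot: [2.222, 2.214, -0.012]
force: [-3.2, -13.5, 10.7]
gripper_width: 0.0003
grasp_force: 7.0
```

It stops hard at the same place, so it is home. I'll retreat and hand in.

play_rows(rows=[[1,[-0.2,0,0],[0,0,0]],[1,[-0.5,0,0],[0,0,0]],[1,[-0.8,0,-0.2],[0,0,0]],[1,[-0.5,0,-0.8],[0,0,0]],[1,[0,0,-1],[0,0,0]],[1,[0,0,-1],[0,0,0]],[1,[0,0,0],[0,0,0]],[1,[0,0,0],[0,0,0]]])

```text
clock: 17.55
tcp_pos: [0.6184, 0.2219, 0.0947]
ee_rot: [2.221, 2.22, 0.005]
force: [0.1, 0.6, -0.2]
gripper_width: -0.0001
grasp_force: 0.0
```

```bash
python3 -c "
from h import *
s=state();print(s['tcp_pos'],s['force']);print(sign_off())"
```

```text
[0.61840307 0.22186063 0.09466699] [ 0.12021259  0.55064533 -0.23466907]
the job is handed in; nothing more can be done
None
```

The full carton was the one nearest the bay; I slid it in until it stopped hard against the stop at about 13 N and handed the job in at 17.6 s (no verdict was returned); the two empties were each nudged only about 1–2 cm by the arm's travel (not re-measured), and I viewed 11 pictures, one over the limit of 10.

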